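Load the drilling jig up to its hidden stop

ROBOT

A 6-joint arm with a two-finger parallel gripper is mounted at the origin on the work surface; the furniture and walls round the work are solid. World frame = base frame: x ahead of the robot, y to its left, z up, the work surface at z = 0. Lengths are in m, angles in rad, forces in N, time in s.
With the tool pointing down it reaches from about 0.3 to 0.825 m from the base axis. Payload 5.4 kg.
Tool frame: the origin (TCP) lies at the very end of the fingers, on their centre line; the grasp point (between the pads) lies 19 mm behind it; z points along the fingers, y is the line along which they close (so a half turn about z gives the same grasp; the last joint's range is limited). The gripper opens to 92 mm and grips with 3 to 60 N. Pads are 20 mm wide; open, the fingers measure 128 mm over their backs; the gripper's body (75 mm by 189 mm) begins 69 mm behind the grasp point.
Start: joints at [0.927, 0.158, 1.597, -0, 1.386, -0.21], TCP at [0.242, 0.522, 0.215] pointing down, gripper open.
Joint ranges: [-2.91, 2.91], [-0.94, 2.29], [0.18, 2.7], [-1.29, 4.43], [0.17, 2.64], [-3, 3]. Speed limits (rad/s): [2.57, 2.57, 3.14, 3.14, 3.14, 3.14].

INTERFACE

Orientations are given as a rotation vector (axis times angle).
In Python, from workcell import bot gives the robot as it stands. Calls block until the motion is done:
- bot.goto(position, orientation): joint-space move of the TCP to a pose.
- bot.line_to(position, rot=None, max_speed=0.15): straight line of the TCP; rot=None keeps the orientation; max_speed is the mean speed in m/s.
- bot.set_joints(angles): joint-space move.
- bot.set_gripper(opening, newtons=None): opening from 0.0 (shut) to 1.0 (fully open); newtons is the grip in N (None keeps the last); returns when the fingers have stopped.
- bot.hold(seconds).
- bot.inverse_kinematics(position, orientation): joint angles nearest the present ones, or None.
- bot.read_camera(name): name is "side" or "top"; returns a dict with "pixels" (480x640x3 uint8, blue, green, red), "fx", "fy", "cx", "cy" (pixels), "R" (3x3) and "t" (3): a world point X has camera coordinates R X + t. Camera axes: x right, y down, z forward; pixel columns grow to the right and rows downward; lengths in m; the calibration is good to about 2 mm. A picture is of the moment at which its call begins. There is no depth.
A pose or a line that the arm cannot do raises bot.MotionError and nothing moves.
- bot.job_done(): hands the job in; it is judged then, once.
Readings, each from a call of its own:
- bot.current_clock(): time.
- bot.current_joints(): joint angles.
- bot.current_joint_vel(): joint speeds.
- bot.current_effort(): joint torques, N m.
- bot.current_ee_pos(): TCP position.
- bot.current_tool_rot(): TCP orientation.
- bot.current_contact_force(): force on the tool from outside, world axes, zero at the start.
- bot.current_ft_torque(): the same for the moment, N m.
- bot.current_opening(): opening from 0.0 (shut) to 1.0 (fully open).
- bot.current_grip_force(): force on a finger pad.
Only numpy, scipy, OpenCV 4.12 (cv2) and the standard library are available. Lean on these libraries where they do the work, as an engineer would, in place of code of your own. Each camera call takes 0.05 s, during which the arm holds its last target. There are 200 camera calls.

TASK

Lay the dark red sawn offcut flat in the trough of the plywood drilling jig, lengthwise, then slide it in under the bridge until you feel it press gently but surely against the end stop hidden there. Leave it there, let go, and leave the cork sanding block where it lies.

Things in the scene. Friction and masses are not known exactly. Their poses are not given: they have to be found in the camera images.
- offcut: Plain block of dark reddish-brown sawn wood, 45 mm (its x) by 90 mm (its y) by 30 mm high, about 70 g, loose on the bench; it and the sanding block may have changed places. Origin: centre of its underside, z up. Held by its 45 mm width, with fingertips 14 mm above its underside, the fingers pass over the jig's rails; hold it about 20 mm behind its middle to stay clear of the bridge.
- jig: Fixed plywood board 250 (its x) x 110 x 12 mm with a trough along its x, 61 mm wide, between rails 10 mm above the board. Trough open at -x and on top; at +x, from x = 70 to 125 mm, a bridge with aluminium top covers it: 39 mm free below, top 60 mm above the bench. Lay the offcut in the open part (centre near x = -55 mm), long side along x; slide it to +x. Origin: centre of the underside.
- stop: Fixed, unyielding steel end stop, 46 mm wide, 25 mm high, in the trough under the bridge, hidden from above; its face lies 80 to 100 mm from the jig's origin along the jig's x. A rod from it ends in a brass knob behind the jig. Origin: on the face that the offcut meets, mid-trough, level with the board's top; axes as the jig's. Offcut home: its centre is 45 mm before this point.
- sanding_block: Bystander: sanding block of pale cork with reddish sandpaper below, 65 mm (its x) by 112 mm (its y) by 36 mm high, loose on the bench. Origin: centre of its underside.
There are look-alikes about, which are no part of the job. Leave any green or purple look-alike of the offcut alone.

How it is judged:
On the way:
1. the offcut lies in the trough and presses against the end stop with more than 1 N (contact force between offcut and stop above 1 N and z of offcut in the frame of stop below 0.006 m and angle between the y axis of offcut and the x axis of jig, either way round below 0.21 rad), for 0.05 s.
At the end, for the whole second after the job is handed in: The offcut lies flat at rest on the floor of the trough, within 12 degrees of its direction, its end home at the stop (its centre no more than 53 mm before the stop's face, which is 8 mm over the touching distance) (x of offcut in the frame of stop between -0.053 and -0.04 m and y of offcut in the frame of stop between -0.014 and 0.014 m and z of offcut in the frame of stop below 0.005 m and angle between offcut's own z axis and vertical below 0.1 rad and angle between the y axis of offcut and the x axis of jig, either way round below 0.21 rad and linear speed of offcut below 0.02 m/s).
It fails at once if the offcut is rammed against the stop with more than 60 N (contact force between offcut and stop above 60 N).
It fails at once if the sanding block is moved by more than 30 mm (distance of sanding_block from where it was at the start of the episode above 0.03 m).
It also fails if it takes over 40 s, if anything falls off the work surface, if the arm or the gripper's body presses on something with over 40 N, if the wrist force passes 120 N, or if a joint passes its speed limit or range.

## Working session

There is one attempt and no reset: what is moved stays moved. The work goes in short steps, each a Python script; the robot and the scene stay as the last script left them, time stands still between calls to the robot, and variables do not carry over. Pictures are saved under pics/ and viewed, at most 10 in all, crops included, and the job is handed in when it is done.

```bash
mkdir -p pics; python3 - <<'E'
from workcell import bot
import cv2
for n in("top","side"):
    c=bot.read_camera(n);cv2.imwrite(f"pics/{n}0.png",c["pixels"]);print(n,c["fx"],c["fy"],c["cx"],c["cy"],c["R"],c["t"])
print(bot.current_clock(),bot.current_tool_rot())
E
```

```text
top 479.73748248904786 479.73748248904786 316.46388556055047 233.38963930095625 [[ 0.02832212 -0.99907989 -0.03220597]
 [-0.99642751 -0.02565319 -0.08046198]
 [ 0.07956176  0.03436977 -0.99623724]] [0.03266633 0.45228229 0.89484439]
side 463.77198485563014 463.77198485563014 318.43135392130847 248.36194800418542 [[ 0.92169901 -0.38775917 -0.01066625]
 [-0.2308215  -0.52614603 -0.81846917]
 [ 0.31175692  0.75684422 -0.57445143]] [-0.40814618  0.1483232   0.73649338]
0.1 [-6.75975404e-01 -3.06731960e+00  2.42122053e-03]
```

View pics/top0.png

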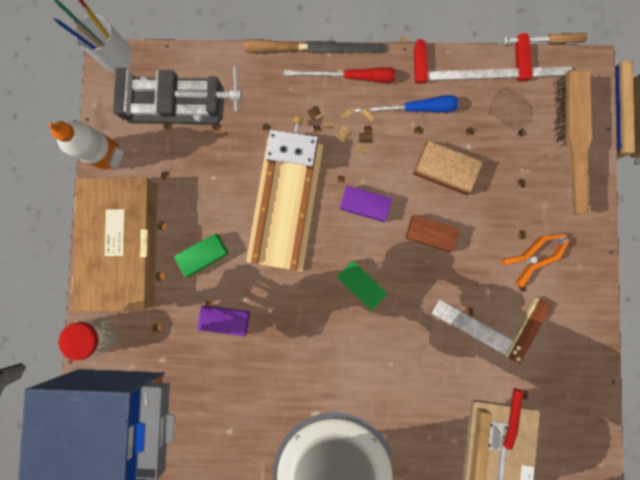

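View pics/side0.png

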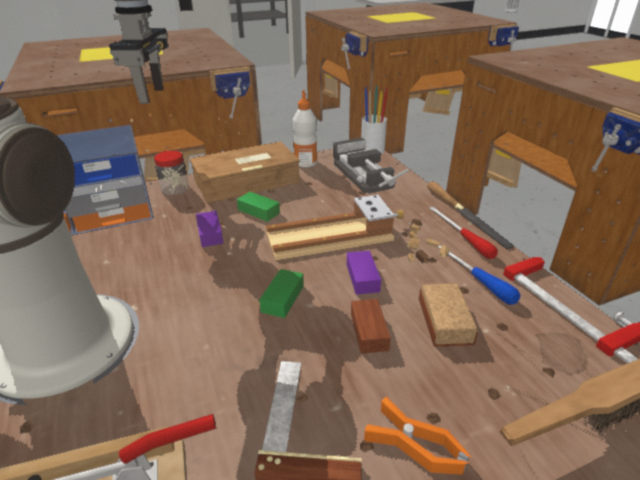

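The top view shows the dark red offcut at about (432,233), the cork block at (448,167), and the jig with its bridge at (292,148) and its open end at (276,265). The purple and green blocks are decoys. Next is an enlarged crop to pick corners.

```bash
python3 - <<'E'
import cv2
im=cv2.imread("pics/top0.png")
cv2.imwrite("pics/crop1.png",cv2.resize(im[120:280,240:340],None,fx=3.7,fy=3.7,interpolation=cv2.INTER_CUBIC))
a=cv2.resize(im[120:280,240:340],None,fx=3.7,fy=3.7,interpolation=cv2.INTER_CUBIC)
b=cv2.resize(im[205:260,395:470],None,fx=5.5,fy=5.5,interpolation=cv2.INTER_CUBIC)
import numpy as np
o=np.zeros((592,790,3),np.uint8);o[:a.shape[0],:a.shape[1]]=a;o[:b.shape[0],375:375+b.shape[1]]=b
cv2.imwrite("pics/crop1.png",o);print(a.shape,b.shape)
E
```

```text
(592, 370, 3) (302, 412, 3)
```

View pics/crop1.png

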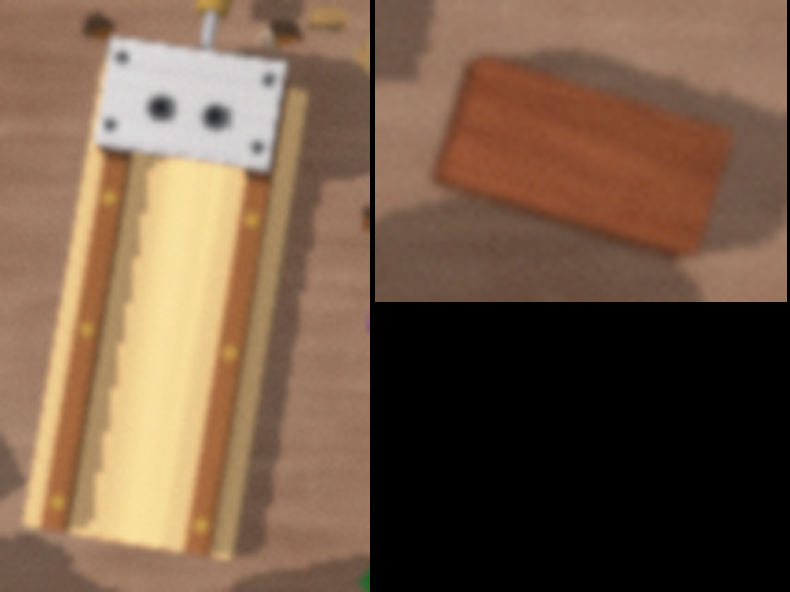

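The crop shows clean corners for the bridge top, the board's open end and the offcut's top face. I'll convert those to world positions.

```bash
cat > h.py <<'E'
import numpy as np
def px2w(c,uv,z):
    uv=np.atleast_2d(np.asarray(uv,float));R=np.array(c["R"]);t=np.array(c["t"])
    d=np.c_[(uv[:,0]-c["cx"])/c["fx"],(uv[:,1]-c["cy"])/c["fy"],np.ones(len(uv))]@R
    o=-R.T@t
    return o+d*((z-o[2])/d[:,2])[:,None]
def w2px(c,X):
    p=np.atleast_2d(X)@np.array(c["R"]).T+np.array(c["t"]);return np.c_[c["fx"]*p[:,0]/p[:,2]+c["cx"],c["fy"]*p[:,1]/p[:,2]+c["cy"]]
E
python3 - <<'E'
from workcell import bot
from h import *
np.set_printoptions(precision=4,suppress=True)
c=bot.read_camera("top")
A=lambda p,k,o:(np.array(p)+.5)/k-.5+o
br=px2w(c,A([(110,37),(287,63),(272,172),(98,148)],3.7,[240,120]),.06)
en=px2w(c,A([(24,526),(232,558)],3.7,[240,120]),.012)
of=px2w(c,A([(480-375,55),(732-375,128),(697-375,256),(435-375,182)],5.5,[395,205]),.03)
n=np.linalg.norm
print(br,[n(br[i]-br[i-1]) for i in range(4)]);print(en,n(en[0]-en[1]));print(of,[n(of[i]-of[i-1]) for i in range(4)])
bc=br.mean(0)[:2];ec=en.mean(0)[:2];d=bc-ec
print("bridge-end dist",n(d),"(expect .2225) ang",np.arctan2(d[1],d[0]))
u=(br[0]-br[1])[:2];print("across bridge ang-90",np.arctan2(u[1],u[0])-np.pi/2)
u=(en[0]-en[1])[:2];print("end ang-90",np.arctan2(u[1],u[0])-np.pi/2)
d/=n(d);print("jig origin",(bc-d*.0975),(ec+d*.125))
l=(of[0]+of[3]-of[1]-of[2])[:2];print("offcut",of.mean(0),"long ang",np.arctan2(l[1],l[0]))
print("yaw now",bot.current_joints())
s=bot.read_camera("side")
oc=of.mean(0);print("side px of offcut top",w2px(s,of),"bridge",w2px(s,br))
E
```

```text
[[0.6388 0.1364 0.06  ]
 [0.6272 0.0472 0.06  ]
 [0.5719 0.0531 0.06  ]
 [0.5822 0.1403 0.06  ]] [np.float64(0.056806573547259986), np.float64(0.08996209554417783), np.float64(0.05569564367857405), np.float64(0.08787893071903755)]
[[0.3936 0.1785 0.012 ]
 [0.3802 0.0701 0.012 ]] 0.10930548557139926
[[ 0.4904 -0.1368  0.03  ]
 [ 0.4675 -0.222   0.03  ]
 [ 0.4238 -0.2105  0.03  ]
 [ 0.4466 -0.1221  0.03  ]] [np.float64(0.04617978766757821), np.float64(0.08820277457906119), np.float64(0.04522319321439226), np.float64(0.0912317206063956)]
bridge-end dist 0.2201941178927072 (expect .2225) ang -0.136931587791468
across bridge ang-90 -0.12932820559050362
end ang-90 -0.12369958292672467
jig origin [0.5084 0.1076] [0.5107 0.1072]
offcut [ 0.4571 -0.1728  0.03  ] long ang 1.3138249600243572
yaw now [ 0.9269  0.1589  1.5979 -0.      1.3862 -0.2101]
side px of offcut top [[376.6819 298.1679]
 [390.6451 336.6158]
 [361.1559 339.9468]
 [348.9995 299.7824]] bridge [[377.1425 192.9518]
 [393.4934 213.3839]
 [367.6658 217.7742]
 [352.8188 197.2832]]
```

```bash
cat >> h.py <<'E'
from scipy.spatial.transform import Rotation as Ro
J=np.array([.5095,.1074]);JA=-.133;JD=np.array([np.cos(JA),np.sin(JA)])
OC=np.array([.4571,-.1728]);OA=1.3138
def down(a): # tool y at world angle a, z down
    y=np.array([np.cos(a),np.sin(a),0]);z=np.array([0,0,-1.]);return Ro.from_matrix(np.c_[np.cross(y,z),y,z]).as_rotvec()
E
python3 - <<'E'
from workcell import bot
from h import *
np.set_printoptions(precision=3,suppress=True)
for fwd,turn in((1,JA-OA),(-1,JA+np.pi-OA)):
  for h in(1,-1):
    a=OA+h*np.pi/2
    g=OC-fwd*.02*np.array([np.cos(OA),np.sin(OA)]); p=J-.075*JD
    for q in((g,.014,a),(g,.15,a),(p,.026,a+turn),(J+.03*JD,.026,a+turn),(p,.15,a+turn)):
      print(fwd,h,bot.inverse_kinematics([*q[0],q[1]],down(q[2])))
E
```

```text
1 1 [-0.649  0.21   1.977 -0.     0.954  2.75 ]
1 1 [-0.649 -0.     1.897 -0.     1.244  2.75 ]
1 1 [-0.006  0.089  2.086 -0.     0.967 -1.444]
1 1 [-0.031  0.32   1.811 -0.     1.011 -1.468]
1 1 [-0.006 -0.112  2.004 -0.     1.249 -1.444]
1 -1 [-0.649  0.21   1.977 -0.     0.954 -0.392]
1 -1 [-0.649 -0.     1.897 -0.     1.244 -0.392]
1 -1 [-0.006  0.089  2.086 -0.     0.967  1.698]
1 -1 [-0.031  0.32   1.811 -0.     1.011  1.673]
1 -1 [-0.006 -0.112  2.004 -0.     1.249  1.698]
-1 1 [-0.569  0.201  1.989 -0.     0.952  2.829]
-1 1 [-0.569 -0.011  1.908 -0.     1.244  2.829]
-1 1 [-0.006  0.089  2.086 -0.     0.967  1.698]
-1 1 [-0.031  0.32   1.811 -0.     1.011  1.673]
-1 1 [-0.006 -0.112  2.004 -0.     1.249  1.698]
-1 -1 [-0.569  0.201  1.989 -0.     0.952 -0.312]
-1 -1 [-0.569 -0.011  1.908 -0.     1.244 -0.312]
-1 -1 [-0.006  0.089  2.086 -0.     0.967 -1.444]
-1 -1 [-0.031  0.32   1.811 -0.     1.011 -1.468]
-1 -1 [-0.006 -0.112  2.004 -0.     1.249 -1.444]
```

```bash
python3 - <<'E'
from workcell import bot
from h import *
import cv2
a=OA-np.pi/2; g=OC+.02*np.array([np.cos(OA),np.sin(OA)])
bot.set_gripper(.76)
bot.goto([*g,.16],down(a))
bot.line_to([*g,.05]); f0=bot.current_contact_force()
bot.line_to([*g,.014],max_speed=.06)
print(f0,bot.current_contact_force(),bot.current_ee_pos())
bot.set_gripper(0,25)
print("open mm",bot.current_opening()*92,bot.current_grip_force(),bot.current_contact_force())
bot.line_to([*g,.12],max_speed=.1)
print("open mm",bot.current_opening()*92,bot.current_grip_force(),bot.current_contact_force(),bot.current_clock())
o=np.hstack([cv2.resize(bot.read_camera(n)["pixels"],(400,300)) for n in("top","side")])
cv2.imwrite("pics/lift.png",o)
E
```

```text
[0.04073267 0.01549584 0.31438349] [ 0.06382221 -0.79718181 -0.39805784] [ 0.46230439 -0.15353695  0.01403515]
open mm 44.845655861236054 24.96470332145691 [-0.33776006 -0.58095818  0.60730629]
open mm 44.82296987789398 24.96491700410843 [ 0.01706451  0.62439021 -1.26055   ] 6.5667
```

View pics/lift.png

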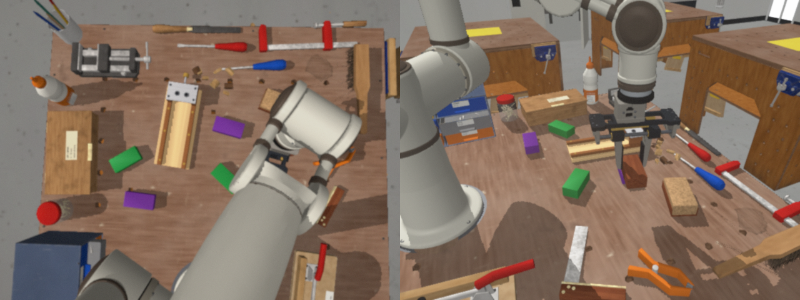

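The side view shows the offcut at about (632,170) held between the fingers, measuring 44.8 mm. The cork block at (680,195) hasn't moved. Now I'll carry it over and lower it.

```bash
python3 - <<'E'
from workcell import bot
from h import *
import cv2
np.set_printoptions(precision=3,suppress=True)
a=OA-np.pi/2+JA+np.pi-OA; p=J-.075*JD
bot.goto([*p,.12],down(a))
bot.line_to([*p,.045],max_speed=.1); bot.hold(.2); f0=np.array(bot.current_contact_force())
for z in np.arange(.031,.0255,-.001):
    bot.line_to([*p,z],max_speed=.03); f=np.array(bot.current_contact_force())-f0; print(z,f)
    if f[2]>4: break
print(bot.current_ee_pos(),bot.current_opening()*92,bot.current_clock(),bot.current_ft_torque())
o=np.hstack([bot.read_camera("top")["pixels"][100:300,200:400],bot.read_camera("side")["pixels"][150:350,220:420]])
cv2.imwrite("pics/place.png",cv2.resize(o,(800,400),interpolation=cv2.INTER_CUBIC))
E
```

```text
0.031 [-0.589  0.47   0.712]
0.03 [-0.47  -0.505 -0.251]
0.028999999999999998 [-0.798  0.242  0.808]
0.027999999999999997 [-1.338 -0.366  0.892]
0.026999999999999996 [-1.017  0.03  -0.286]
0.025999999999999995 [-2.348 -0.956  4.276]
[0.435 0.117 0.026] 44.86811397828063 10.6917 [ 0.06   0.161 -0.016]
```

View pics/place.png

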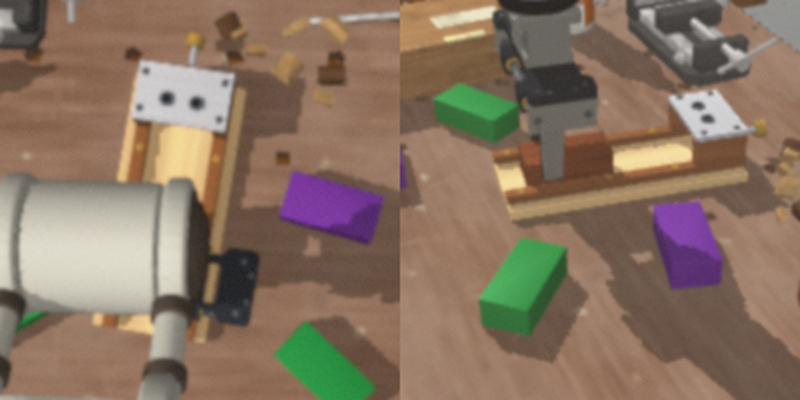

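The offcut (side view at about (580,155)) is between the rails. Floor contact came at TCP z = 0.026, as expected. Next is sliding it in with force monitoring.

```bash
python3 - <<'E'
from workcell import bot
from h import *
np.set_printoptions(precision=3,suppress=True)
z=.0262
P=lambda x:[*(J+x*JD),z]
F=lambda:np.mean([np.array(bot.current_contact_force()) if bot.hold(.02) is None else bot.current_contact_force() for _ in range(4)],0)
bot.line_to(P(-.04),max_speed=.05);print(F())
x=-.04; 
while x<-.0:  # coarse, checked
    x+=.01; bot.line_to(P(x),max_speed=.05); f=bot.current_contact_force(); 
    if abs(np.dot(f[:2],JD))>8: print("early",x,f);break
bot.hold(.1);f0=F();print(x,f0,bot.current_clock())
while x<.045:
    x+=.001; bot.line_to(P(x),max_speed=.02); f=F()-f0; fx=-f[:2]@JD; print(round(x,4),round(fx,2),round(f[2],2))
    if fx>6: break
bot.hold(.2);f=F()-f0;print("held",-f[:2]@JD,bot.current_ee_pos(),bot.current_opening()*92,bot.current_clock())
E
```

```text
[ 0.809 -0.013  2.435]
3.469446951953614e-18 [1.378 0.057 2.466] 13.275
0.001 3.74 4.04
0.002 5.62 6.76
0.003 6.4 6.67
held 6.35881005582359 [0.511 0.107 0.026] 44.73742562392655 14.4917
```

Contact came too early: the front end is at about x = 68 mm, which is the bridge entrance, not the stop. I'll look before pushing further.

```bash
python3 - <<'E'
from workcell import bot
from h import *
import cv2
c=bot.read_camera("side")["pixels"][180:270,250:410]
t=bot.read_camera("top")["pixels"][115:205,230:350]
o=np.vstack([cv2.resize(c,(800,450),interpolation=cv2.INTER_CUBIC)])
cv2.imwrite("pics/s2.png",o);cv2.imwrite("pics/t2.png",cv2.resize(t,(800,600),interpolation=cv2.INTER_CUBIC))
print(bot.current_contact_force(),bot.current_ft_torque())
E
```

```text
[-4.83115101  1.02529047 10.14690608] [-0.04326343  0.90745636 -0.00280439]
```

View pics/s2.png

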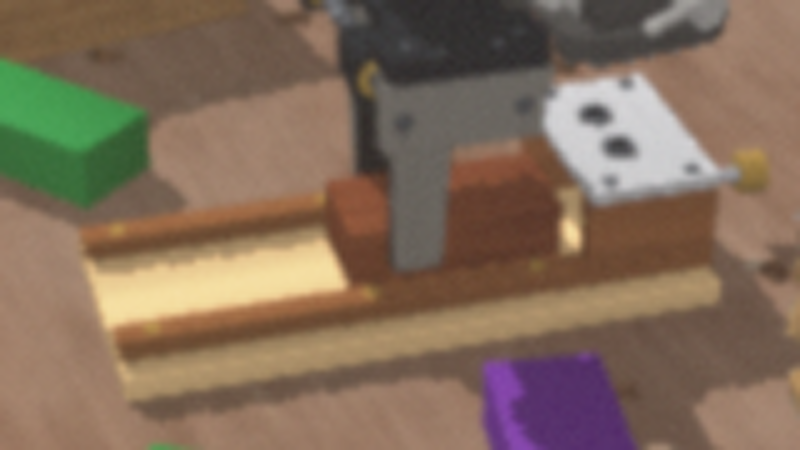

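View pics/t2.png

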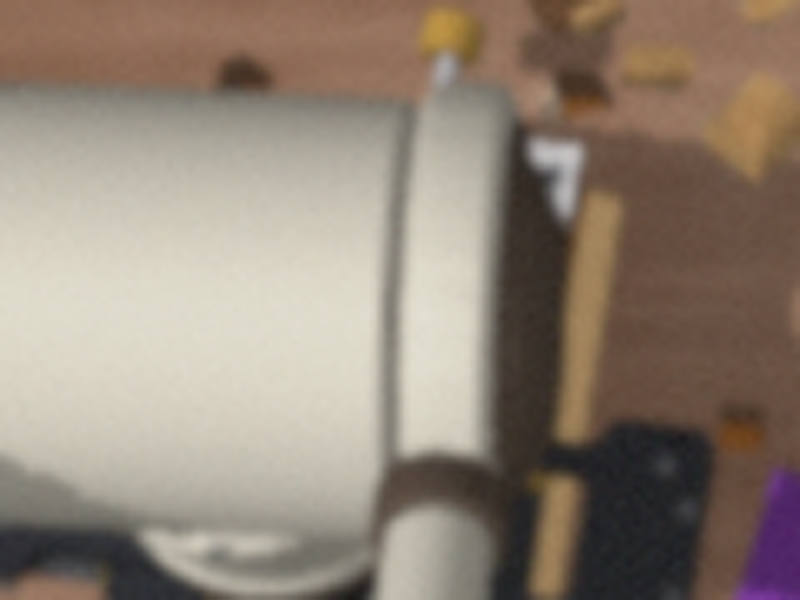

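The block lies flat, with its front end still about 10 mm short of the bridge. Fz is rising together with Fx, so it is dragging or catching underneath. I'll back off, lift about 1.5 mm and go on with the force checks.

```bash
cat >> h.py <<'E'
def Fm(bot):
    r=[]
    for _ in range(4): bot.hold(.02); r.append(bot.current_contact_force())
    return np.mean(r,0)
E
python3 - <<'E'
from workcell import bot
from h import *
np.set_printoptions(precision=3,suppress=True)
def P(x,z): return [*(J+x*JD),z]
bot.line_to(P(-.004,.0262),max_speed=.03);print(Fm(bot))
bot.line_to(P(-.004,.0277),max_speed=.03);f0=Fm(bot);print(f0)
x=-.004
while x<.014:
    x+=.002; bot.line_to(P(x,.0277),max_speed=.03); f=Fm(bot)-f0; fx=-f[:2]@JD; print(round(x,4),round(fx,2),round(f[2],2))
    if fx>4: break
print(bot.current_opening()*92,bot.current_clock())
E
```

```text
[-0.898  0.998  5.665]
[-0.003 -0.143 -0.544]
-0.002 -0.05 -0.41
0.0 0.31 0.19
0.002 0.23 0.37
0.004 0.14 0.2
0.006 0.07 0.38
0.008 -0.39 0.0
0.01 -0.03 -0.03
0.012 -0.33 -0.43
0.014 0.07 -0.05
44.79783662979337 18.2083
```

```bash
python3 - <<'E'
from workcell import bot
from h import *
def P(x,z): return [*(J+x*JD),z]
f0=Fm(bot);x=.014
while x<.046:
    x+=.001; bot.line_to(P(x,.0277),max_speed=.03); f=Fm(bot)-f0; fx=-f[:2]@JD; print(round(x,4),round(fx,2),round(f[2],2))
    if fx>4: break
bot.hold(.2);f=Fm(bot)-f0;print("held",-f[:2]@JD,f,bot.current_opening()*92,bot.current_ft_torque(),bot.current_clock())
E
```

```text
0.015 0.53 0.04
0.016 0.64 0.42
0.017 0.25 0.48
0.018 -0.12 0.1
0.019 0.13 -0.03
0.02 -0.11 -0.18
0.021 0.35 0.01
0.022 -0.0 -0.03
0.023 0.12 -0.03
0.024 -0.0 0.11
0.025 0.27 -0.02
0.026 0.16 -0.28
0.027 0.34 0.56
0.028 -0.32 -0.17
0.029 0.94 0.24
0.03 5.27 2.72
held 5.317985439118062 [-5.39058153 -0.18844475  2.68590633] 45.224763804696714 [0.02872021 0.91665364 0.09192008] 23.6083
```

Contact at grip x = 30 mm puts the end at about 95 mm, within the stop's range. I'll lower the block onto the floor there, then press to confirm.

```bash
python3 - <<'E'
from workcell import bot
from h import *
import cv2
def P(x,z): return [*(J+x*JD),z]
bot.line_to(P(.028,.0277),max_speed=.03)
f0=Fm(bot)
for z in(.027,.0265,.026): 
    bot.line_to(P(.028,z),max_speed=.03);f=Fm(bot)-f0;print(z,f)
    if f[2]>2: break
f0=Fm(bot);x=.028
while x<.035:
    x+=.0007; bot.line_to(P(x,z),max_speed=.02); f=Fm(bot)-f0; fx=-f[:2]@JD; print(round(x,4),round(fx,2),round(f[2],2))
    if fx>9: break
bot.hold(.3);f=Fm(bot)-f0;print("held",-f[:2]@JD,bot.current_opening()*92,bot.current_clock())
c=bot.read_camera("side")["pixels"][180:270,250:410]
cv2.imwrite("pics/s3.png",cv2.resize(c,(800,450),interpolation=cv2.INTER_CUBIC))
E
```

```text
0.027 [-0.48501138 -0.38317593  0.37591186]
0.0265 [-0.3002501   0.26575373  0.16511194]
0.026 [-1.66218975  0.07093057  3.71789211]
0.0287 1.67 2.03
0.0294 2.53 3.24
0.0301 5.15 5.67
0.0308 8.04 8.41
0.0315 10.21 10.24
held 10.089166400601405 44.94735647280188 26.8917
```

View pics/s3.png

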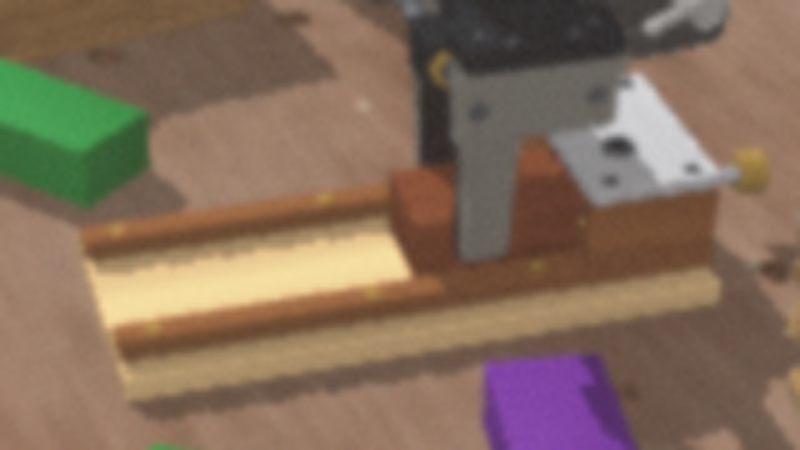

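The rear end sits at about x = 5 mm, so the front is at about 95 mm under the bridge. One check with the block lifted off the floor will separate stop contact from floor drag. If it's firm, I release.

```bash
python3 - <<'E'
from workcell import bot
from h import *
import cv2
def P(x,z): return [*(J+x*JD),z]
bot.line_to(P(.0285,.026),max_speed=.03); bot.line_to(P(.0285,.0274),max_speed=.03)
f0=Fm(bot);x=.0285;fx=0
while x<.036 and fx<12:
    x+=.001; bot.line_to(P(x,.0274),max_speed=.03); f=Fm(bot)-f0; fx=-f[:2]@JD; print(round(x,4),round(fx,2),round(f[2],2))
print(bot.current_clock(),bot.current_opening()*92)
E
```

```text
0.0295 2.17 -0.27
0.0305 6.39 2.78
0.0315 8.28 3.94
0.0325 10.07 4.95
0.0335 13.83 7.93
29.0917 44.99939618574441
```

The force rises steadily to 13.8 N, so this is the stop. Releasing now.

```bash
python3 - <<'E'
from workcell import bot
from h import *
import cv2
bot.set_gripper(.7)
x=.0335
bot.line_to([*(J+x*JD),.10],max_speed=.12)
q=J-.06*JD
bot.line_to([*q,.22],max_speed=.2)
print(bot.current_clock())
t=bot.read_camera("top");s=bot.read_camera("side")
np.set_printoptions(precision=1,suppress=True)
o=np.zeros((450,800,3),np.uint8)
o[:]=cv2.resize(s["pixels"][180:270,250:410],(800,450),interpolation=cv2.INTER_CUBIC)
# predicted rear upper corners for centre 50 mm, in crop pixels
N=np.array([-JD[1],JD[0]])
for sgn in(1,-1):
    X=[*(J+.005*JD+sgn*.0225*N),.042];u=(w2px(s,X)[0]-[250,180])*5;print(u)
    cv2.drawMarker(o,tuple(int(v) for v in u),(255,255,0),0,12,1)
cv2.imwrite("pics/end.png",o)
E
```

```text
31.2333
[385.8 166.6]
[416.7 221.5]
```

View pics/end.png

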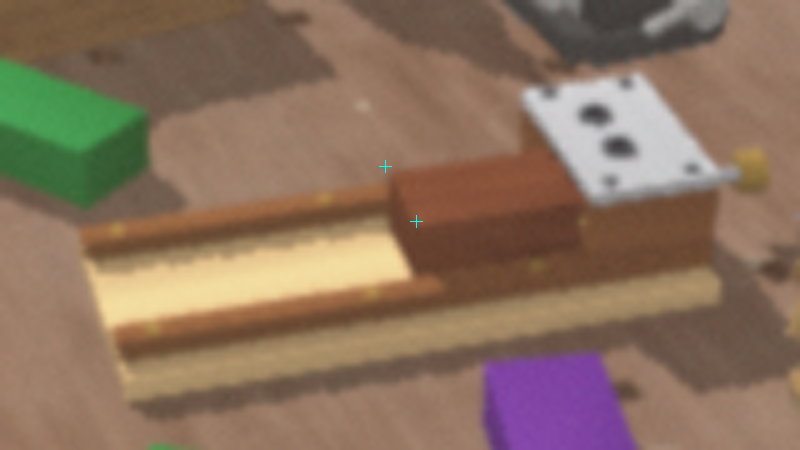

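The block lies flat and straight in the trough. Its rear top edge runs from (390,185) to (415,222), within a few millimetres of the prediction, and its front is under the bridge. Handing in.

```bash
python3 -c "
from workcell import bot
print(bot.job_done())"
```

```text
the job is handed in; nothing more can be done
None
```

The offcut lies flat in the trough, was pressed against the end stop with about 14 N (wrist reading) and released; the job was handed in just after 31 s, and the cork block was never touched, though no verdict came back.

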